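Fit the strainer top on the cocktail shaker and lift off its measuring cap

ROBOT

A 6-joint arm with a two-finger parallel gripper is mounted at the origin on a cart in front of the work surface, level with it; the furniture and walls round the work are solid. World frame = base frame: x ahead of the robot, y to its left, z up, the work surface at z = 0. Lengths are in m, angles in rad, forces in N, time in s.
With the tool pointing down it reaches from about 0.35 to 0.975 m from the base axis. Payload 4.9 kg.
Tool frame: the origin (TCP) lies midway between the tips of the shut fingers; the grasp point (between the pads) lies ctrl.grip_point_offset behind it (ctrl.grip_point_offset is the distance from the TCP to the grasp point, in m); x points along the fingers, y is the direction in which the jaws open and shut, and the axes are right-handed (so a half turn about x gives the same grasp; the last joint's range is limited). The gripper opens to 85 mm and grips with 20 to 120 N. Pads are 22 mm wide; open, the fingers measure 114 mm over their backs; the gripper's body (76 mm by 85 mm) begins 54 mm behind the grasp point. The pads swing forward as they close: fully open they stand 13 mm farther back than shut.
Start: joints at [-1.391, 0.053, 1.613, -0, 1.476, -0.119], TCP at [0.184, -0.597, 0.231] pointing down, gripper open.
Joint ranges: [-3.01, 3.01], [-1.01, 2.22], [0.06, 2.58], [-1.02, 4.17], [0.09, 2.62], [-3.14, 3.14]. Speed limits (rad/s): [2.57, 2.57, 3.14, 3.14, 3.14, 3.14].

INTERFACE

Orientations are given as a rotation vector (axis times angle).
In Python, from station import ctrl gives the robot as it stands. The module is installed in compiled form; this text tells all that it offers.
- The arm moves only by the tool drive_tool, never from a script. Its argument "commands" is text: rows parted by semicolons, each of 5 numbers parted by spaces: the closure, from -1 (fully open) to 1 (shut), so that 0 is half open, then the shift along the tool's x, y, z in units of 40 mm (1.0 is 40 mm), then the turn about the tool's x in units of 5 degrees (1.0 is 5 degrees). A call has 1 to 8 rows; each row is the pose to reach, as a shift and turn from the pose commanded when the call began, along the tool's axes at that moment; what a row does not reach only later rows make up. A row lasts 1/12 s, in which the tool goes at most 41.7 mm and 7.16 degrees, less where a joint would pass 70% of its speed; a pose out of reach is approached as far as the arm can. A call with a gripper value outside its range is refused whole. The fingers move at their own pace and stop on an object; "newtons" is the grip in N (left out, the last holds). Time passes only in rows, so rows that repeat a pose let the fingers close. It gives the time, the measured TCP pose, the force and the opening at its end, in the units of the state.
- ctrl.get_obs(): the state, without advancing time (a new reading comes with each control period).
- ctrl.get_image(name): name is "scene" or "side" or "wrist"; returns (picture, depth): 384x512x3 uint8, blue, green, red; 384x512 float32, m along the optical axis (not along the pixel's ray), 0 where there is no reading.
- ctrl.camera_info(name): a dict with "K" (3x3 intrinsics, pixels), "T" (4x4, takes a point from camera to world coordinates). Camera axes: x right, y down, z forward; pixel columns grow to the right and rows downward; lengths in m; the calibration is good to about 2 mm. The wrist camera is an equidistant fisheye: a pixel r from the principal point sees the ray r / f radians off the axis. A picture is of the moment at which its call begins: read the wrist's pose just before it. camera_info takes no time and is no camera call; for the wrist camera it gives the pose at the moment of the call.
- ctrl.finish_job(): hands the job in, once; it reports no verdict.
The state is a dict: "t": time; "q": joint angles; "dq": joint speeds; "effort": joint torques, N m; "tool_pos": TCP position; "tool_rot": TCP orientation; "contact_force": force on the tool from outside, world axes, zero at the start; "wrist_torque": the same for the moment, N m; "opening": finger opening in m.
Only numpy, scipy, OpenCV 4.12 (cv2) and the standard library are available. Lean on these libraries where they do the work, as an engineer would, in place of code of your own. Each camera call takes 0.05 s, during which the arm holds its last target.

TASK

Get the cocktail shaker ready to pour: draw the strainer top, with its cap on, straight out of the open end of the drying rail, then lower it gently into the mouth of the shaker tin until its flange sits flat on the rim all round (do not drop it in). Then let go of the strainer and lift off the copper measuring cap alone: the strainer must stay seated, and the cap must not come off it before it is seated. Finish while still holding the cap upright in the gripper, in the air about 10 cm above where it sat; leave the tin standing where it is and do not knock over or push the other things on the bar.

Things in the scene. Friction and masses are not known exactly. Their poses are not given: they have to be found in the camera images.
- drying_rail: Fixed oak stand, 128x110x60 mm. Origin: centre of its underside, z up. Slot along its x, open at the -x end (towards the robot, +-20 deg), x = -58 to 58, stop at +x. The strainer's flange lies on ledges (top z = 50) between cheeks 78 mm apart, under steel lips (z = 56.5 to 60, 64 mm apart) that stop it lifting; it is free of them once the strainer's origin is beyond x = -95 mm.
- strainer_top: Round grey steel strainer, 0.14 kg, z up; starts in the rail. Origin: centre of the flange's underside (seating face). Below: plug, diameter 56, 16 long, lowest 7 tapered to 48. Above: flange, diameter 74, z 0 to 4; straight grip band, diameter 58, z 4 to 30 (above z 10 clear of the lips); shoulder to diameter 43 at z 36; neck, diameter 30, to z 51, inside the cap. Carry it by the band.
- measuring_cap: Small copper cup sitting mouth down over the strainer's neck, 0.05 kg, loose: not fastened, 2 mm play all round, comes straight off upwards. Diameter 40 mm (33 at the very top), 24 mm tall. Origin: centre of its lower edge, z up to its closed top. It sits at z = 36 mm in the strainer's frame.
- shaker_tin: Grey steel beaker of the shaker with a copper ring round its foot, 0.6 kg, loose, standing on the bar: 95 mm tall, 70 mm in diameter at the widest, rim 66 mm outside and 60 mm inside. Origin: centre of its underside, z up. With the strainer seated, the strainer's origin lies on the tin's axis at z = 95 mm.
- green_bottle: Bystander: tall green bottle, 73 mm in diameter, 296 mm tall, standing upright at the back right. Origin: centre of its underside.
- half_bottle: Bystander: dark half bottle with a red capsule, 62 mm in diameter, 241 mm tall, upright at the back left. Origin: centre of its underside.
- tumbler: Bystander: clear glass tumbler, 80 mm in diameter, 90 mm tall, at the back left. Origin: centre of its underside.
- candle: Bystander: white pillar candle, 64 mm in diameter, 94 mm tall, on the right. Origin: centre of its underside.
There are look-alikes about, which are no part of the job. Leave any brown or red look-alike of the strainer_top alone.

How it is judged:
On the way, in this order (a step that is already met when the one before it is completed fails the run):
1. the strainer top is drawn right out of the rail with its cap on (x of strainer_top in the frame of drying_rail below -0.093 m and contact force between the fingers and strainer_top above 0.5 N and distance between measuring_cap and strainer_top below 0.042 m), for 0.1 s.
2. the strainer is seated in the tin with its cap still on, and let go (horizontal distance between strainer_top and shaker_tin below 0.005 m and z of strainer_top in the frame of shaker_tin below 0.0975 m and angle between the z axis of strainer_top and the z axis of shaker_tin, either way round below 0.06 rad and contact force between the fingers and strainer_top below 0.1 N and distance between measuring_cap and strainer_top below 0.042 m), for 0.2 s.
At the end, for the whole second after the job is handed in: Strainer seated in the upright tin (within 5 mm of centre, flange within 2.5 mm of the rim, level to 0.06 rad); fingers hold the cap still, upright within 0.35 rad, 60 mm or more above where it sat; cap and arm touch neither strainer nor tin, nor the cap the rail or a bottle (horizontal distance between strainer_top and shaker_tin below 0.005 m and z of strainer_top in the frame of shaker_tin between 0.0925 and 0.0975 m and angle between the z axis of strainer_top and the z axis of shaker_tin, either way round below 0.06 rad and angle between shaker_tin's own z axis and vertical below 0.05 rad and height (world z) of shaker_tin below 0.005 m and contact force between the fingers and measuring_cap above 0.5 N and z of measuring_cap in the frame of strainer_top above 0.096 m and angle between measuring_cap's own z axis and vertical below 0.35 rad and linear speed of measuring_cap below 0.03 m/s and contact force between each of measuring_cap, the arm and strainer_top below 0.05 N and contact force between each of measuring_cap, the arm and shaker_tin below 0.05 N and contact force between measuring_cap and drying_rail below 0.05 N and contact force between measuring_cap and green_bottle below 0.05 N and contact force between measuring_cap and half_bottle below 0.05 N); the arm keeps its last pose, push and grip.
It fails at once if the cap comes off the strainer while the strainer is not seated in the tin (distance between measuring_cap and strainer_top above 0.048 m and (horizontal distance between strainer_top and shaker_tin above 0.008 m or z of strainer_top in the frame of shaker_tin above 0.099 m or z of strainer_top in the frame of shaker_tin below 0.091 m)).
It fails at once if the strainer is pulled up out of the tin by the cap (contact force between the fingers and measuring_cap above 0.5 N and contact force between the fingers and strainer_top below 0.1 N and horizontal distance between strainer_top and shaker_tin below 0.03 m and z of strainer_top in the frame of shaker_tin between 0.099 and 0.15 m).
It fails at once if the strainer is dropped or thrown (contact force between the fingers and strainer_top below 0.05 N and linear speed of strainer_top above 0.35 m/s).
It fails at once if the tin is tipped or pushed away (angle between shaker_tin's own z axis and vertical above 0.25 rad or distance of shaker_tin from where it was at the start of the episode above 0.03 m).
It fails at once if a bystander is knocked over or pushed (distance of any of green_bottle, half_bottle, tumbler, candle from where it was at the start of the episode above 0.03 m or angle between any of green_bottle, half_bottle, tumbler, candle's own z axis and vertical above 0.3 rad).
It also fails if it takes over 50 s, if anything falls off the work surface, if the arm or the gripper's body presses on something with over 40 N, if the wrist force passes 120 N, or if a joint passes its speed limit or range.

## Working session

There is one attempt and no reset: what is moved stays moved. The work goes in short steps, Python scripts to look and compute and a tool call to move; the robot and the scene stay as the last step left them, time stands still between calls to the robot, and variables do not carry over. Pictures are saved under pics/ and viewed, and the job is handed in when it is done.

Besides the shell and the picture viewer there is one more tool, called after "Call:" as name(argument=value, ...) on one line, values as JSON. drive_tool: Moves the arm, as the interface text tells. Its arguments: {"type":"object","properties":{"commands":{"type":"string"},"newtons":{"type":"number"}},"required":["commands"]}

```bash
mkdir -p pics; ls
cat > h.py <<'E'
import numpy as np,cv2
from station import ctrl
np.set_printoptions(precision=4,suppress=True)
def grab(n,tag):
    info=ctrl.camera_info(n); im,d=ctrl.get_image(n)
    np.savez('pics/%s.npz'%tag,im=im,d=d,K=info['K'],T=info['T']); cv2.imwrite('pics/%s.png'%tag,im); return im,d,info
def load(tag):
    z=np.load('pics/%s.npz'%tag); return z['im'],z['d'],z['K'],z['T']
def cloud(d,K,T):
    v,u=np.mgrid[:d.shape[0],:d.shape[1]]
    P=np.stack([(u-K[0,2])/K[0,0]*d,(v-K[1,2])/K[1,1]*d,d],-1)
    return P@T[:3,:3].T+T[:3,3]
def obs():
    o=ctrl.get_obs()
    for k in o: print(k,np.array(o[k]))
E
python3 - <<'E'
from h import *
obs(); print(ctrl.grip_point_offset)
for n in ['scene','side','wrist']:
    im,d,i=grab(n,n+'0'); print(n,i['K'],i['T'])
E
```

```text
pics
t 0.0
q [-1.391   0.0533  1.6143  0.      1.476  -0.119 ]
dq [-0.001  -0.      0.0002 -0.0012 -0.0003 -0.0006]
effort [  0.0008 -39.3676 -37.018   -0.       0.0069  -0.    ]
tool_pos [ 0.1839 -0.5967  0.2301]
tool_rot [ 2.0615  0.3124 -2.0616]
contact_force [-0.1988  0.5519 -0.3029]
wrist_torque [ 0.0103 -0.0453 -0.0153]
opening 0.08595921555392898
0.0187
scene [[457.669    0.     251.1015]
 [  0.     457.669  189.578 ]
 [  0.       0.       1.    ]] [[-0.7715 -0.347   0.5333 -0.131 ]
 [-0.6363  0.4162 -0.6496  0.8601]
 [ 0.0035 -0.8404 -0.5419  0.8145]
 [ 0.      0.      0.      1.    ]]
side [[427.385    0.     254.7253]
 [  0.     427.385  189.7706]
 [  0.       0.       1.    ]] [[-0.9602 -0.163   0.2267  0.2793]
 [-0.2792  0.5659 -0.7758  1.0745]
 [-0.0019 -0.8082 -0.5889  0.9569]
 [ 0.      0.      0.      1.    ]]
wrist [[297.3186   0.     254.8688]
 [  0.     297.3186 194.9017]
 [  0.       0.       1.    ]] [[ 0.2946 -0.922  -0.2512  0.2481]
 [-0.9556 -0.2851 -0.0745 -0.5784]
 [-0.003   0.2619 -0.9651  0.3728]
 [ 0.      0.      0.      1.    ]]
```

View pics/scene0.png

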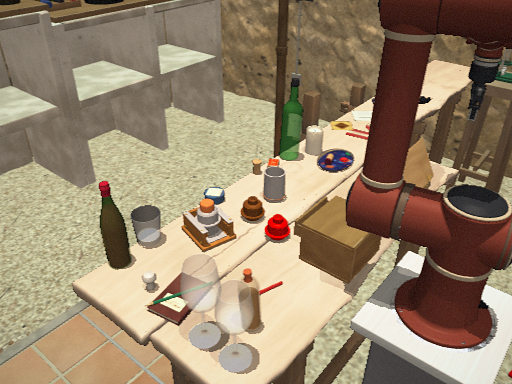

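View pics/side0.png

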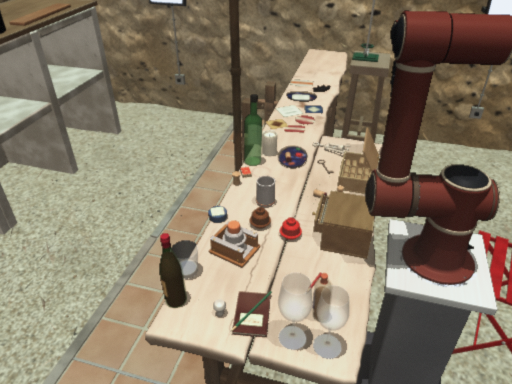

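View pics/wrist0.png

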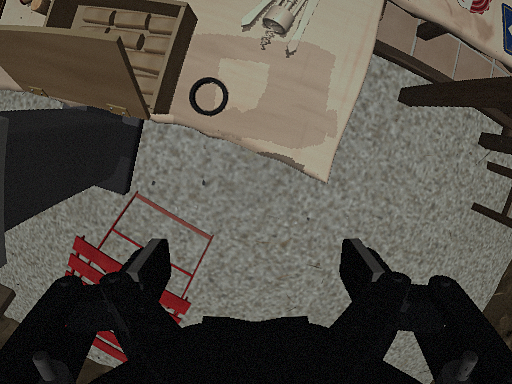

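Candidates in the scene view are the grey strainer with copper cap in the oak rail at (207,215), a brown look-alike at (252,208) and a red one at (277,228). The grey one in the rail fits the description. The tin is at (274,183), the candle at (314,138), the half bottle at (115,230) and the tumbler at (147,226). Next I'll take a close crop and measure.

Run:
```python
from h import *
a,d,K,T=load('scene0'); b,d2,K2,T2=load('side0')
c1=cv2.resize(a[155:260,170:300],None,fx=4,fy=4,interpolation=2)
c2=cv2.resize(b[165:270,195:310],None,fx=3,fy=3,interpolation=2)
cv2.imwrite('pics/c1.png',c1);cv2.imwrite('pics/c2.png',c2)
for t in ['scene0','side0']:
    im,d,K,T=load(t); P=cloud(d,K,T)
    hsv=cv2.cvtColor(im,cv2.COLOR_BGR2HSV)
    m=(P[...,0]>.3)&(P[...,0]<1.2)&(abs(P[...,1])<.8)&(d>0)
    print(t,'table z',np.median(P[m&(abs(P[...,2])<.02)][:,2]))
    M=(m&(P[...,2]>.02)).astype(np.uint8)
    n,l,s,c=cv2.connectedComponentsWithStats(M)
    for i in range(1,n):
        if s[i,4]>60:
            q=P[l==i]; print(c[i],s[i,4],'lo',np.percentile(q,2,0),'hi',np.percentile(q,98,0))
```

```text
scene0 table z -0.0003697266106624797
[290.0881  95.2267] 2986 lo [ 0.6736 -0.7123  0.0256] hi [ 0.8384 -0.3504  0.514 ]
[314.4025 137.35  ] 400 lo [ 0.6297 -0.5019  0.0217] hi [ 0.687  -0.4408  0.0942]
[256.7821 163.0641] 78 lo [ 0.7113 -0.229   0.022 ] hi [ 0.7398 -0.1989  0.0485]
[274.5246 181.4134] 629 lo [ 0.554  -0.1628  0.0224] hi [ 0.6183 -0.0964  0.0948]
[112.9975 227.6617] 1626 lo [0.6838 0.3535 0.0247] hi [0.7265 0.4045 0.2384]
[207.4304 215.2018] 1422 lo [ 0.5521 -0.0181  0.0218] hi [0.7445 0.1991 0.11  ]
[317.1406 224.093 ] 1721 lo [ 0.3015 -0.0934  0.026 ] hi [0.3836 0.0665 0.1195]
[252.5318 206.789 ] 346 lo [ 0.5445 -0.0237  0.0208] hi [0.5938 0.0262 0.0675]
[146.6338 222.441 ] 923 lo [0.6887 0.2266 0.0228] hi [0.7667 0.3027 0.0892]
[277.2917 225.2786] 384 lo [0.4333 0.0045 0.0203] hi [0.4886 0.0502 0.0678]
[205.0718 285.206 ] 2452 lo [0.3027 0.3684 0.067 ] hi [0.4112 0.4444 0.2054]
[249.1919 277.9596] 198 lo [0.3008 0.3058 0.1317] hi [0.3325 0.333  0.1657]
[149.1474 276.9936] 156 lo [0.5619 0.3719 0.0269] hi [0.5898 0.4013 0.0475]
side0 table z -0.0010126257957197016

[... 166 characters left out ...]
5.7794 175.1618] 68 lo [ 0.716  -0.2266  0.0218] hi [ 0.7449 -0.1947  0.05  ]
[265.0377 188.6939] 477 lo [ 0.5589 -0.1614  0.0226] hi [ 0.622  -0.0929  0.0939]
[217.0051 211.5641] 195 lo [ 0.6983 -0.0258  0.0208] hi [0.7578 0.0347 0.0303]
[259.7344 215.9102] 256 lo [ 0.5486 -0.0153  0.0204] hi [0.6003 0.0278 0.0675]
[290.2226 226.5371] 283 lo [0.4374 0.0116 0.0206] hi [0.4933 0.0521 0.0669]
[232.236  239.1921] 1093 lo [0.5566 0.1033 0.0224] hi [0.6822 0.2019 0.1095]
[176.0272 266.6733] 1913 lo [0.6862 0.2296 0.0239] hi [0.7648 0.408  0.2375]
[303.1647 297.1955] 2107 lo [0.3021 0.3236 0.0455] hi [0.4091 0.447  0.2046]
[219.0079 304.811 ] 127 lo [0.5646 0.3761 0.0294] hi [0.5943 0.4052 0.048 ]
```

View pics/c1.png

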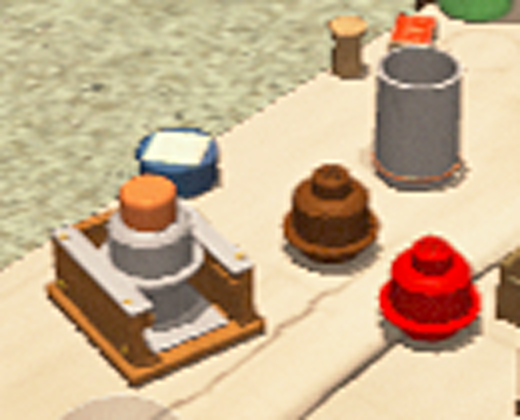

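View pics/c2.png

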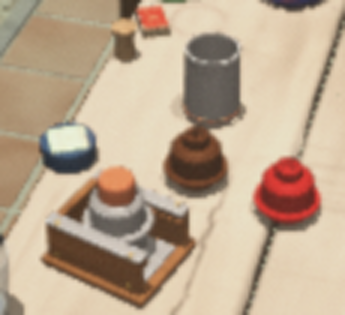

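The choice is confirmed: grey with a copper cap, sitting in the oak rail. Next are the coarse poses from both cameras.

```bash
cat >> h.py <<'E'
from scipy.optimize import least_squares
def circ(q,R=None):
    c=q.mean(0)
    if R is None:
        r=least_squares(lambda p:np.hypot(q[:,0]-p[0],q[:,1]-p[1])-p[2],[*c,.03],loss='soft_l1',f_scale=.002); return r.x
    r=least_squares(lambda p:np.hypot(q[:,0]-p[0],q[:,1]-p[1])-R,c,loss='soft_l1',f_scale=.002); return r.x
E
python3 - <<'E'
from h import *
for t in ['scene0','side0']:
    im,d,K,T=load(t); P=cloud(d,K,T)
    hsv=cv2.cvtColor(im,cv2.COLOR_BGR2HSV)
    def box(x0,x1,y0,y1,z0,z1): return (P[...,0]>x0)&(P[...,0]<x1)&(P[...,1]>y0)&(P[...,1]<y1)&(P[...,2]>z0)&(P[...,2]<z1)
    tin=box(.53,.65,-.19,-.06,.025,.085); q=P[tin]; print(t,'tin',circ(q[:,:2]),circ(q[:,:2],.034))
    rim=box(.53,.65,-.19,-.06,.088,.1); q=P[rim]; print('rim',len(q),circ(q[:,:2]),np.median(q[:,2]))
    top=box(.55,.7,.08,.22,.104,.12); q=P[top]; print('captop',len(q),q.mean(0))
    cs=box(.55,.7,.08,.22,.088,.104); q=P[cs]; print('capside',circ(q[:,:2],.02))
    bs=box(.55,.7,.08,.22,.063,.079); q=P[bs]; print('band',len(q),circ(q[:,:2],.029))
    lip=box(.53,.72,.08,.23,.055,.063); q=P[lip]; print('lip',len(q),cv2.minAreaRect((q[:,:2]*1000).astype(np.float32)))
    al=box(.53,.72,.06,.23,.004,.063); q=P[al]; print('all',len(q),cv2.minAreaRect((q[:,:2]*1000).astype(np.float32)))
E
```

```text
scene0 tin [ 0.5877 -0.1308  0.0323] [ 0.5885 -0.1318]
rim 104 [ 0.5876 -0.1308  0.0314] 0.0925925316990634
captop 100 [0.6147 0.1424 0.1086]
capside [0.6186 0.1378]
band 107 [0.619 0.138]
lip 365 ((617.60498046875, 139.23719787597656), (100.34310913085938, 119.87919616699219), 73.5984878540039)
all 1416 ((624.064208984375, 138.73036193847656), (109.40924835205078, 146.04827880859375), 74.89527130126953)
side0 tin [ 0.592  -0.1275  0.0323] [ 0.5922 -0.1285]
rim 72 [ 0.592  -0.1278  0.0317] 0.09148617195224928
captop 86 [0.6193 0.1443 0.1083]
capside [0.621  0.1405]
band 81 [0.6208 0.1407]
lip 319 ((619.0336303710938, 141.76156616210938), (102.51174926757812, 118.78752899169922), 74.30044555664062)
all 1207 ((631.4097900390625, 143.12515258789062), (111.83473205566406, 168.72354125976562), 75.45699310302734)
```

```bash
cat >> h.py <<'E'
from scipy.spatial.transform import Rotation as Ro
def toolR(): 
    o=ctrl.get_obs(); return np.array(o['tool_pos']),Ro.from_rotvec(o['tool_rot']).as_matrix()
def plan(target,yaw=None):
    """print shift units to TCP target and turn units so jaw axis (tool y) aims at yaw (mod 180)"""
    p,R=toolR(); s=R.T@(np.array(target)-p)/.04
    print('pos',p,'jaw yaw',np.degrees(np.arctan2(R[1,1],R[0,1])),'down',R[:,0]); print('shift units',s)
    if yaw is not None:
        best=None
        for k in (-360,-180,0,180,360):
            a=yaw+k-np.degrees(np.arctan2(R[1,1],R[0,1]))
            if best is None or abs(a)<abs(best): best=a
        # turning about tool x (down) by +: world yaw decreases
        print('turn units',-best/5,'q6',ctrl.get_obs()['q'][5])
E
python3 - <<'E'
from h import *
p,R=toolR(); print(R); i=ctrl.camera_info('wrist'); print('cam in tool',R.T@(i['T'][:3,3]-p)); print(R.T@i['T'][:3,:3])
plan([.5,.1,.3],-16)
E
```

```text
[[-0.0003  0.2944 -0.9557]
 [ 0.0016 -0.9557 -0.2944]
 [-1.     -0.0016 -0.0002]]
cam in tool [-0.1425  0.0011 -0.0668]
[[ 0.0011 -0.2621  0.965 ]
 [ 1.      0.0005 -0.001 ]
 [-0.0002  0.965   0.2621]]
pos [ 0.1839 -0.5968  0.2304] jaw yaw -72.87884121124424 down [-0.0003  0.0016 -1.    ]
shift units [ -1.7162 -14.3248 -12.6812]
turn units -11.375768242248848 q6 -0.11901210236580266
```

Run:
```python
from h import *
plan([.57,.06,.30],74)
```

```text
pos [ 0.1839 -0.5968  0.2304] jaw yaw -72.87884121124424 down [-0.0003  0.0016 -1.    ]
shift units [ -1.7183 -12.8539 -14.0592]
turn units 6.6242317577511525 q6 -0.11901210236580266
```

Call:
drive_tool(commands="-1 -1.7 -0.7 -0.7 -1.4;-1 -1.7 -1.4 -1.4 -2.8;-1 -1.7 -2.1 -2.2 -4.2;-1 -1.7 -2.8 -2.9 -5.6;-1 -1.7 -3.5 -3.6 -7;-1 -1.7 -4.2 -4.4 -8.4;-1 -1.7 -4.9 -5.1 -9.8;-1 -1.7 -5.5 -5.8 -11.2")

```text
t: 0.82
tool_pos: [0.3345, -0.328, 0.2991]
tool_rot: [1.419, 1.058, -1.419]
contact_force: [0.2, -0.4, 0.0]
opening: 0.0853
```

Run:
```python
from h import *
plan([.57,.06,.30],74)
```

```text
pos [ 0.3345 -0.328   0.2991] jaw yaw -16.575899735299277 down [ 0.0001 -0.     -1.    ]
shift units [ -0.0223   2.8765 -10.9776]
turn units 17.884820052940146 q6 -0.6455182438640068
```

Call:
drive_tool(commands="-1 0 0.25 -0.95 -1.4;-1 0 0.5 -1.9 -2.8;-1 0 0.75 -2.8 -4.2;-1 0 1 -3.8 -5.6;-1 0 1.25 -4.7 -7;-1 0 1.5 -5.6 -8.4;-1 0 1.75 -6.6 -9.8;-1 0 2 -7.5 -11.2")

```text
t: 1.48
tool_pos: [0.4983, -0.0639, 0.2991]
tool_rot: [0.688, 1.459, -0.688]
contact_force: [0.6, -0.8, -0.4]
opening: 0.0857
```

Run:
```python
from h import *
plan([.57,.06,.30],74)
```

```text
pos [ 0.4983 -0.0639  0.2991] jaw yaw 39.49785732850722 down [ 0.0001  0.0002 -1.    ]
shift units [-0.0217  3.3522 -1.2502]
turn units -6.900428534298555 q6 -0.9651639525805997
```

Call:
drive_tool(commands="-1 0 0.8 -0.3 -1.4;-1 0 1.7 -0.6 -2.8;-1 0 2.5 -0.9 -4.2;-1 0 3.4 -1.25 -5.6;-1 0 3.4 -1.25 -6.9;-1 0 3.4 -1.25 -6.9;-1 0 3.4 -1.25 -6.9")

```text
t: 2.07
tool_pos: [0.5716, 0.0586, 0.2988]
tool_rot: [0.226, 1.56, -0.227]
contact_force: [-0.2, -0.3, 0.2]
opening: 0.0854
```

Run:
```python
from h import *
plan([.62,.14,.2],74)
im,d,i=grab('wrist','w1'); print(i['T'])
```

```text
pos [0.5716 0.0586 0.2988] jaw yaw 73.48745393795737 down [-0.0011 -0.0003 -1.    ]
shift units [2.4671 2.2968 0.5847]
turn units -0.1025092124085262 q6 -1.3097710631445596
[[ 0.284   0.9263  0.2475  0.5097]
 [ 0.9588 -0.2742 -0.0738  0.0766]
 [-0.0005  0.2583 -0.9661  0.4414]
 [ 0.      0.      0.      1.    ]]
```

View pics/w1.png

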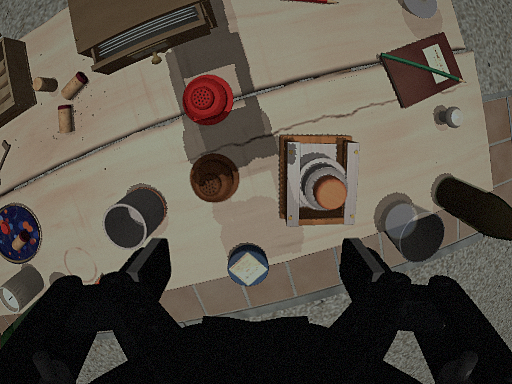

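The wrist view shows the strainer in its rail at (318,185), with the open end at the top facing the robot. The tin is at (135,215), and the brown (214,177) and red (208,99) look-alikes are clear of the pull-out path. Next is a fisheye measurement.

```bash
cat >> h.py <<'E'
def fcloud(d,K,T):
    v,u=np.mgrid[:d.shape[0],:d.shape[1]]
    x=(u-K[0,2])/K[0,0]; y=(v-K[1,2])/K[1,1]; th=np.hypot(x,y)+1e-9
    k=np.tan(np.minimum(th,1.4))/th
    P=np.stack([x*k*d,y*k*d,d],-1); P[th>1.3]=np.nan
    return P@T[:3,:3].T+T[:3,3]
def analyse(tag):
    im,d,K,T=load(tag); P=fcloud(d,K,T); P[d<=.05]=np.nan
    def box(x0,x1,y0,y1,z0,z1): return (P[...,0]>x0)&(P[...,0]<x1)&(P[...,1]>y0)&(P[...,1]<y1)&(P[...,2]>z0)&(P[...,2]<z1)
    tz=P[box(.45,.55,-.1,.3,-.02,.012)]; print('table z',np.median(tz[:,2]),tz[:,2].std())
    q=P[box(.53,.65,-.19,-.06,.088,.102)]; print('rim',len(q),circ(q[:,:2]),np.median(q[:,2]))
    q=P[box(.53,.65,-.19,-.06,.025,.085)]; print('tin',len(q),circ(q[:,:2]))
    q=P[box(.55,.7,.08,.22,.106,.118)]; print('captop',len(q),q.mean(0),circ(q[:,:2],.0165))
    q=P[box(.55,.7,.08,.22,.063,.078)]; print('band',len(q),circ(q[:,:2]),circ(q[:,:2],.029))
    q=P[box(.55,.7,.08,.22,.081,.0855)]; print('shoulder',len(q),circ(q[:,:2]))
    m=box(.53,.72,.06,.24,.056,.064); q=P[m]; print('lip',len(q),np.median(q[:,2]),cv2.minAreaRect((q[:,:2]*1000).astype(np.float32)))
    return im,P
E
python3 - <<'E'
from h import *
im,P=analyse('w1')
E
```

```text
table z -0.00012610440507870857 0.002206550009507749
rim 525 [ 0.5911 -0.1306  0.0314] 0.09397324022815184
tin 1686 [ 0.5907 -0.1301  0.0323]
captop 737 [0.619  0.1377 0.1094] [0.6198 0.1381]
band 117 [0.6209 0.1393 0.0292] [0.6208 0.1393]
shoulder 378 [0.6207 0.1392 0.0248]
lip 2429 0.05979964282142597 ((635.947509765625, 170.92520141601562), (168.96600341796875, 130.24765014648438), 74.1616439819336)
```

Call:
drive_tool(commands="-1 0 1 0.3 -0.1;-1 0 2 0.5 -0.1;-1 1 2.3 0.6 -0.1;-1 2 2.3 0.6 -0.1;-1 2.4 2.3 0.6 -0.1;-1 2.4 2.3 0.6 -0.1;-1 2.4 2.3 0.6 -0.1")

```text
t: 2.7
tool_pos: [0.6201, 0.1388, 0.2025]
tool_rot: [0.219, 1.562, -0.22]
contact_force: [1.1, 0.1, 0.3]
opening: 0.0854
```

Run:
```python
from h import *
plan([.6205,.139,.2],74)
grab('wrist','w2'); im,P=analyse('w2')
m=(abs(P[...,2]-.06)<.0035)&(np.hypot(P[...,0]-.6205,P[...,1]-.139)>.032)&(np.hypot(P[...,0]-.62,P[...,1]-.139)<.085)
mm=cv2.morphologyEx(m.astype(np.uint8),cv2.MORPH_OPEN,np.ones((3,3)))
n,l,s,c=cv2.connectedComponentsWithStats(mm)
for i in range(1,n):
    if s[i,4]>100:
        q=P[l==i]; print(s[i],c[i],q.mean(0),cv2.minAreaRect((q[:,:2]*1000).astype(np.float32)))
        w,v=np.linalg.eigh(np.cov(q[:,:2].T)); print(np.degrees(np.arctan2(v[1,1],v[0,1])))
```

```text
pos [0.6201 0.1388 0.2025] jaw yaw 73.95471902564455 down [-0.0021 -0.0003 -1.    ]
shift units [0.0621 0.0078 0.0087]
turn units -0.00905619487108993 q6 -1.1875197299797486
table z -9.981101115541513e-05 0.0027517014674495674
rim 669 [ 0.5915 -0.1304  0.0314] 0.09347042028887614
tin 2547 [ 0.5914 -0.1299  0.0322]
captop 1583 [0.6191 0.1389 0.1094] [0.6197 0.1387]
band 100 [0.6212 0.1382 0.0291] [0.6211 0.1382]
shoulder 743 [0.6209 0.1383 0.025 ]
lip 4553 0.05980651922995961 ((630.3035278320312, 171.91897583007812), (170.5260467529297, 119.20936584472656), 72.85826873779297)
[ 204  124  102  115 4452] [255.7244 187.0276] [0.6246 0.1379 0.0598] ((620.2289428710938, 138.79476928710938), (98.49441528320312, 116.80965423583984), 74.75177001953125)
69.30259335595342
```

View pics/w2.png

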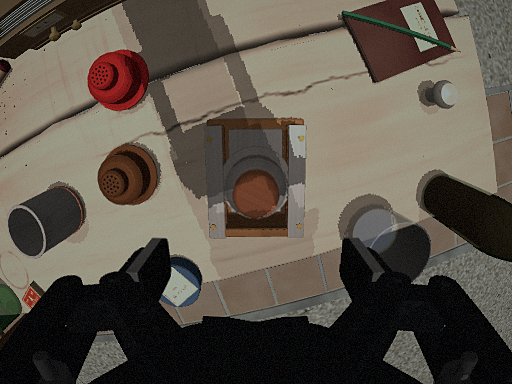

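Run:
```python
from h import *
im,d,K,T=load('w2'); P=fcloud(d,K,T)
m=(abs(P[...,2]-.06)<.0035)&(np.hypot(P[...,0]-.62,P[...,1]-.139)<.085)
q=P[m][:,:2]
for yaw in [-15.25]:
    c,s=np.cos(np.radians(yaw)),np.sin(np.radians(yaw))
    L=(q-[.6202,.1388])@np.array([[c,-s],[s,c]])
    for sg in (-1,1):
        out=[];inn=[]
        for x0 in np.arange(-.052,.05,.006):
            k=(abs(L[:,0]-x0)<.003)&(L[:,1]*sg>.028)
            if k.sum()>8: out.append((x0,np.percentile(abs(L[k,1]),97)*sg)); inn.append((x0,np.percentile(abs(L[k,1]),3)*sg))
        for nme,a in (('out',out),('in',inn)):
            a=np.array(a); 
            if nme=='in': a=a[abs(a[:,0])>.035] if len(a) else a
            f=np.polyfit(a[:,0],a[:,1],1); print(sg,nme,'slope deg',np.degrees(np.arctan(f[0])),'off mm',f[1]*1000,len(a))
    print('x range',np.percentile(L[:,0],[.5,99.5])*1000)
```

```text
-1 out slope deg -0.06270359930748326 off mm -48.214303107376345 17
-1 in slope deg 0.2841168252694256 off mm -31.958482670266665 5
1 out slope deg -0.04295849901432029 off mm 48.395207182119876 17
1 in slope deg -0.6173208932185279 off mm 32.36776581572346 5
x range [-58.0062  56.9048]
```

Call:
drive_tool(commands="-1 0.7 0 0.03 -0.15;-1 1.4 0 0.03 -0.15;-1 2.1 0 0.03 -0.15;-1 2.7 0 0.03 -0.15;-1 3.1 0 0.03 -0.15;-1 3.4 0 0.03 -0.15;-1 3.59 0 0.03 -0.15;-1 3.59 0 0.03 -0.15", newtons=40)

```text
t: 3.42
tool_pos: [0.6223, 0.1393, 0.06]
tool_rot: [0.208, 1.56, -0.208]
contact_force: [-0.6, 0.1, 0.2]
opening: 0.0854
```

Run:
```python
from h import *
plan([.6208,.1384,.059],74.7); print(ctrl.get_obs()['contact_force'])
im,d,i=grab('wrist','w3'); im,d,i=grab('side','s3'); cv2.imwrite('pics/s3c.png',cv2.resize(im[120:280,160:320],None,fx=3.5,fy=3.5))
```

```text
pos [0.6223 0.1393 0.06  ] jaw yaw 74.81941329067075 down [ 0.0004  0.0001 -1.    ]
shift units [ 0.0247 -0.0311 -0.0295]
turn units 0.023882658134149894 q6 -1.2022668255293267
[-0.5893  0.0888  0.1656]
```

View pics/w3.png

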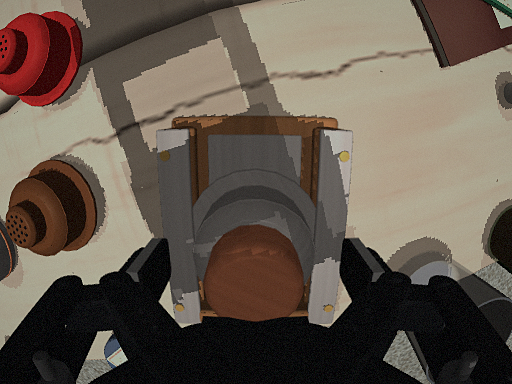

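View pics/s3c.png

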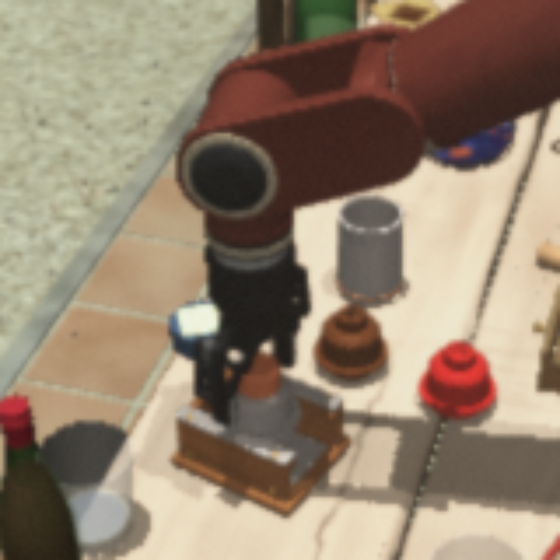

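The wrist view shows the open pads on either side of the strainer at (255,260), above the lips and centred. I'll close now.

Call:
drive_tool(commands="-0.3 0.02 -0.03 -0.03 0;0 0.02 -0.03 -0.03 0;0.5 0.02 -0.03 -0.03 0;1 0.02 -0.03 -0.03 0;1 0.02 -0.03 -0.03 0;1 0.02 -0.03 -0.03 0;1 0.02 -0.03 -0.03 0", newtons=40)

```text
t: 4.1
tool_pos: [0.6214, 0.1389, 0.0606]
tool_rot: [0.208, 1.559, -0.207]
contact_force: [-1.7, 0.1, 5.9]
opening: 0.0551
```

Run:
```python
from h import *
obs()
im,d,i=grab('side','s4'); cv2.imwrite('pics/s4c.png',cv2.resize(im[195:270,190:270],None,fx=7,fy=7,interpolation=2))
```

```text
t 4.1
q [ 0.1031  0.2353  1.7107 -0.0001  1.1933 -1.2036]
dq [-0.0016  0.0014 -0.0014  0.      0.0004  0.0005]
effort [  0.0407 -39.7116 -30.4968   0.0385  -0.3186  -0.021 ]
tool_pos [0.6214 0.1389 0.0606]
tool_rot [ 0.2076  1.5586 -0.2069]
contact_force [-1.7406  0.1321  5.9444]
wrist_torque [-0.1141  0.172  -0.03  ]
opening 0.05511965161723975
```

View pics/s4c.png

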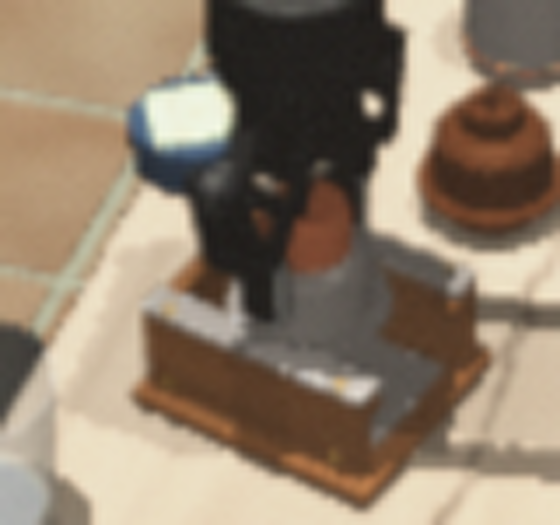

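Run:
```python
from h import *
im,d,K,T=load('s4'); P=cloud(d,K,T)
for v in range(226,248,2):
    print(v,[(int(im[v,u].max()),'%.3f %.3f %.3f'%tuple(P[v,u])) for u in (224,226,228)])
grab('wrist','w4'); im=load('w4')[0]; cv2.imwrite('pics/w4c.png',cv2.resize(im[150:384,130:380],None,fx=2.4,fy=2.4))
```

```text
226 [(33, '0.626 0.203 0.148'), (69, '0.659 0.104 0.057'), (65, '0.624 0.176 0.126')]
228 [(34, '0.628 0.201 0.138'), (41, '0.625 0.193 0.132'), (52, '0.624 0.179 0.121')]
230 [(32, '0.626 0.205 0.134'), (34, '0.625 0.193 0.124'), (34, '0.623 0.181 0.114')]
232 [(34, '0.628 0.202 0.124'), (35, '0.625 0.192 0.116'), (36, '0.622 0.185 0.111')]
234 [(45, '0.629 0.200 0.113'), (34, '0.625 0.195 0.110'), (39, '0.626 0.175 0.093')]
236 [(94, '0.638 0.180 0.086'), (35, '0.631 0.181 0.089'), (40, '0.625 0.180 0.090')]
238 [(107, '0.640 0.175 0.073'), (34, '0.631 0.181 0.081'), (40, '0.626 0.178 0.079')]
240 [(160, '0.643 0.169 0.059'), (63, '0.633 0.178 0.069'), (43, '0.279 1.074 0.957')]
242 [(159, '0.640 0.177 0.059'), (91, '0.634 0.176 0.059'), (88, '0.628 0.173 0.058')]
244 [(97, '0.637 0.186 0.059'), (111, '0.630 0.186 0.060'), (112, '0.624 0.184 0.060')]
246 [(87, '0.637 0.187 0.052'), (100, '0.630 0.188 0.054'), (119, '0.623 0.190 0.058')]
```

View pics/w4c.png

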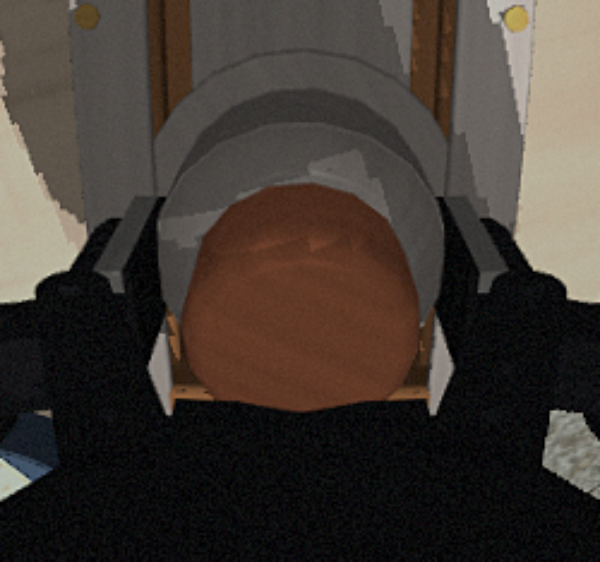

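The pads sit symmetrically on the band, with the tips near z≈0.067 and above the lips. I'll pull straight out along the slot.

Call:
drive_tool(commands="1 -0.01 0 0 0;1 -0.01 0 -0.1 0;1 -0.01 0 -0.25 0;1 -0.01 0 -0.45 0;1 -0.01 0 -0.65 0;1 -0.01 0 -0.85 0;1 -0.01 0 -1.0 0;1 -0.01 0 -1.0 0", newtons=60)

```text
t: 4.87
tool_pos: [0.5818, 0.1496, 0.0607]
tool_rot: [0.207, 1.558, -0.206]
contact_force: [1.0, -0.8, 7.8]
opening: 0.0547
```

Run:
```python
from h import *
plan([.5,.17,.06],74.7); o=ctrl.get_obs(); print(o['contact_force'],o['wrist_torque'],o['opening'])
grab('wrist','w5')
```

```text
pos [0.5818 0.1496 0.0607] jaw yaw 74.89855147412308 down [ 0.0026  0.0001 -1.    ]
shift units [ 0.0122 -0.0413 -2.108 ]
turn units 0.039710294824615744 q6 -1.1791227874399965
[ 0.9619 -0.7936  7.7558] [-0.0754 -0.0417 -0.0269] 0.054706875730225694
```

View pics/w5.png

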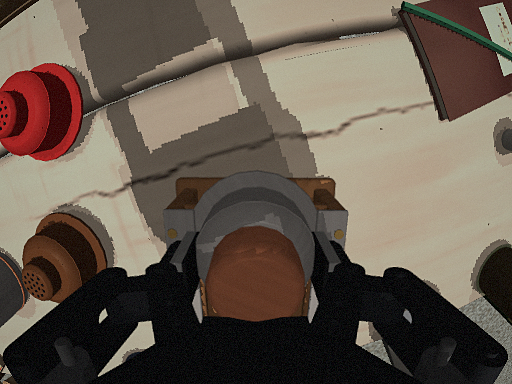

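The strainer follows with its cap on (cap at (255,270), flange at the open end). I'll continue.

Call:
drive_tool(commands="1 -0.02 0 -0.15 0;1 -0.02 0 -0.4 0;1 -0.02 0 -0.65 0;1 -0.02 0 -0.9 0;1 -0.02 0 -1.15 0;1 -0.02 0 -1.4 0;1 -0.02 0 -1.6 0;1 -0.02 0 -1.7 0")

```text
t: 5.58
tool_pos: [0.513, 0.1672, 0.0583]
tool_rot: [0.206, 1.565, -0.208]
contact_force: [0.6, 0.4, -2.3]
opening: 0.0551
```

Call:
drive_tool(commands="1 -0.02 0 -0.15 0;1 -0.02 0 -0.3 0;1 -0.02 0 -0.45 0;1 -0.02 0 -0.5 0;1 -0.02 0 -0.5 0;1 -0.02 0 -0.5 0")

```text
t: 6.08
tool_pos: [0.497, 0.1722, 0.0611]
tool_rot: [0.207, 1.56, -0.207]
contact_force: [-0.4, -0.6, -1.9]
opening: 0.0549
```

Run:
```python
from h import *
plan([.5,.17,.06],74.7); o=ctrl.get_obs(); print(o['contact_force'],o['wrist_torque'],o['opening'])
grab('wrist','w6'); im,d,i=grab('side','s6'); cv2.imwrite('pics/s6c.png',cv2.resize(im[170:290,190:320],None,fx=4.5,fy=4.5,interpolation=2))
```

```text
pos [0.497  0.1722 0.0611] jaw yaw 74.87178354934767 down [ 0.0005  0.     -1.    ]
shift units [ 0.0264 -0.0345  0.0861]
turn units 0.03435670986953312 q6 -1.1146776659176356
[-0.4158 -0.6468 -1.8841] [-0.0174 -0.0417 -0.0175] 0.05487652502801317
```

View pics/w6.png

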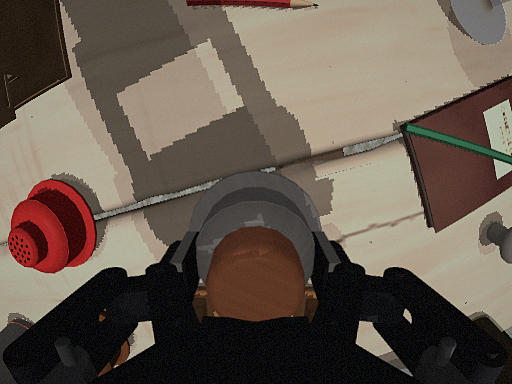

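View pics/s6c.png

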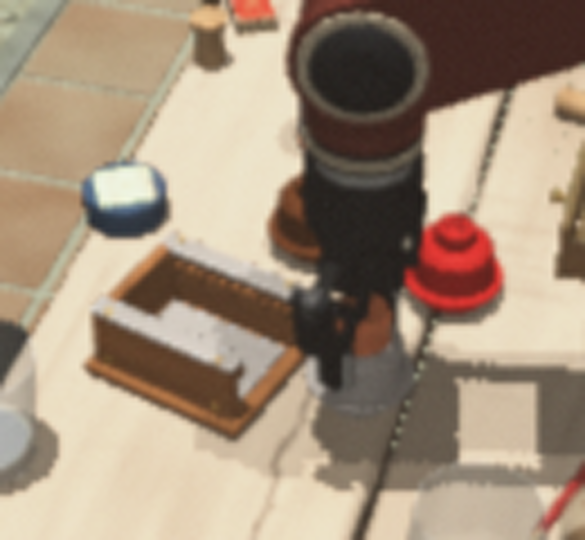

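The strainer is clear of the rail with its cap on, hanging level. Next I'll lift it.

Call:
drive_tool(commands="1 -0.15 0 0 0;1 -0.45 0 0 0;1 -0.8 0 0 0;1 -1.2 0 0 0;1 -1.6 0 0 0;1 -2 0 0 0;1 -2.3 0 0 0;1 -2.5 0 0 0")

```text
t: 6.85
tool_pos: [0.498, 0.1724, 0.1638]
tool_rot: [0.208, 1.557, -0.206]
contact_force: [-0.4, 0.1, -2.3]
opening: 0.0549
```

Run:
```python
from h import *
plan([.591,-.13,.161],74.8); o=ctrl.get_obs(); print(o['contact_force'],o['opening'])
```

```text
pos [0.498  0.1724 0.1638] jaw yaw 74.86356957288648 down [ 0.0036  0.0007 -1.    ]
shift units [ 0.0732 -6.6899  4.2179]
turn units 0.012713914577295782 q6 -1.114678966695318
[-0.3522  0.1093 -2.3426] 0.054883006493586156
```

Call:
drive_tool(commands="1 0 -0.15 0.1 0;1 0 -0.45 0.3 0;1 0 -0.85 0.55 0;1 0 -1.25 0.8 0;1 0 -1.65 1.05 0;1 0 -2.05 1.3 0;1 0 -2.45 1.55 0;1 0 -2.85 1.8 0")

```text
t: 7.52
tool_pos: [0.5362, 0.0419, 0.1597]
tool_rot: [0.207, 1.563, -0.208]
contact_force: [-0.2, -0.2, -2.0]
opening: 0.0546
```

Call:
drive_tool(commands="1 0 -0.4 0.25 0;1 0 -0.8 0.5 0;1 0 -1.2 0.75 0;1 0 -1.6 1 0;1 0 -2 1.25 0;1 0 -2.3 1.45 0;1 0 -2.5 1.6 0;1 0 -2.5 1.6 0")

```text
t: 8.18
tool_pos: [0.5725, -0.0716, 0.1604]
tool_rot: [0.209, 1.561, -0.209]
contact_force: [-0.5, 0.6, -1.0]
opening: 0.0546
```

Run:
```python
from h import *
plan([.591,-.13,.161],74.8); o=ctrl.get_obs(); print(o['contact_force'],o['opening'])
grab('wrist','w7');
```

```text
pos [ 0.5725 -0.0716  0.1604] jaw yaw 74.75358740919955 down [-0.0007 -0.0003 -1.    ]
shift units [-0.0156 -1.2872  0.8297]
turn units -0.009282518160088672 q6 -1.5577709089830327
[-0.468   0.6172 -0.9618] 0.05458044786890112
```

View pics/w7.png

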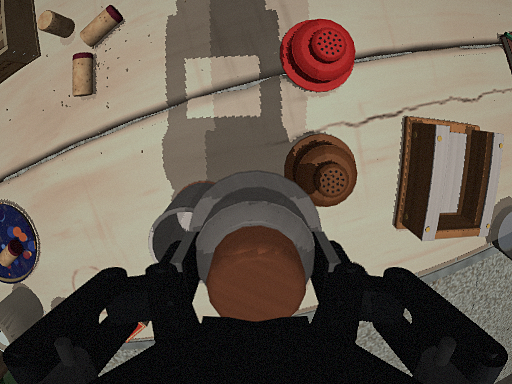

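Run:
```python
from h import *
p,R=toolR(); im,d,K,T=load('w7'); P=fcloud(d,K,T)
q=P[(d>.03)]; L=(q-p)@R   # tool coords
r=np.hypot(L[:,1],L[:,2])
for a,b in ((-.062,-.052),(-.05,-.04),(-.025,-.012),(-.005,.0045),(.005,.012)):
    k=(L[:,0]>a)&(L[:,0]<b)&(r<.042)&(L[:,2]<.015)
    c=circ(L[k][:,1:]) if k.sum()>20 else None
    print(a,b,k.sum(),c)
# heights by image columns at center u=255
for v in range(170,320,6):
    print(v,im[v,255],(P[v,255]-p)@R)
# tin rim left portion
m=(P[...,2]>.088)&(P[...,2]<.1)&(np.hypot(P[...,0]-.591,P[...,1]+.13)<.045); print('rim',m.sum(),circ(P[m][:,:2],.0315))
```

```text
-0.062 -0.052 1351 [-0.0014  0.0281  0.0502]
-0.05 -0.04 7304 [-0.0009 -0.0043  0.0136]
-0.025 -0.012 4578 [-0.0013  0.0016  0.027 ]
-0.005 0.0045 397 [-0.0015 -0.0001  0.0285]
0.005 0.012 2742 [-0.0014  0.0003  0.0332]
170 [59 67 72] [ 0.0091 -0.0014 -0.0367]
176 [71 76 79] [ 0.0058 -0.0014 -0.0342]
182 [69 70 76] [ 0.0072 -0.0014 -0.0307]
188 [46 51 52] [ 0.0027 -0.0014 -0.0286]
194 [53 54 55] [-0.008  -0.0014 -0.0284]
200 [45 46 50] [-0.0196 -0.0014 -0.0288]
206 [83 86 90] [-0.0212 -0.0014 -0.0266]
212 [88 92 97] [-0.0228 -0.0014 -0.0244]
218 [89 93 97] [-0.024  -0.0014 -0.0221]
224 [ 95  99 100] [-0.0246 -0.0014 -0.0197]
230 [32 48 76] [-0.0316 -0.0014 -0.0197]
236 [26 36 72] [-0.0387 -0.0014 -0.0201]
242 [26 40 72] [-0.0435 -0.0014 -0.0198]
248 [36 56 94] [-0.0459 -0.0014 -0.0185]
254 [33 50 88] [-0.0474 -0.0014 -0.0168]
260 [40 58 95] [-0.0496 -0.0014 -0.0155]
266 [40 56 98] [-0.0487 -0.0014 -0.0127]
272 [37 53 93] [-0.0488 -0.0014 -0.0102]
278 [35 54 93] [-0.0486 -0.0014 -0.0076]
284 [32 54 93] [-0.0487 -0.0014 -0.005 ]
290 [40 56 95] [-0.0484 -0.0014 -0.0021]
296 [31 49 92] [-0.0482 -0.0014  0.0008]
302 [31 53 92] [-0.0483 -0.0014  0.0035]
308 [39 55 96] [-0.049  -0.0014  0.0059]
314 [42 59 96] [-0.0492 -0.0014  0.0088]
rim 514 [ 0.591  -0.1309]
```

Call:
drive_tool(commands="1 0 -0.15 0.1 0;1 0 -0.4 0.26 0;1 0 -0.7 0.45 0;1 0 -1 0.65 0;1 0 -1.2 0.78 0;1 0 -1.27 0.83 0;1 0 -1.27 0.83 0;1 0 -1.27 0.83 0")

```text
t: 8.9
tool_pos: [0.591, -0.1278, 0.1607]
tool_rot: [0.208, 1.561, -0.207]
contact_force: [0.8, -0.6, -2.1]
opening: 0.0546
```

Run:
```python
from h import *
plan([.5912,-.1295,.161],74.8); o=ctrl.get_obs(); print(o['contact_force'],o['opening'])
im,d,i=grab('side','s8'); im2,d2,i=grab('scene','c8')
A=cv2.resize(im[140:230,215:325],None,fx=3.6,fy=3.6,interpolation=2);B=cv2.resize(im2[120:210,225:335],None,fx=3.6,fy=3.6,interpolation=2)
cv2.imwrite('pics/m8.png',np.hstack([A,B]))
for t in ('s8','c8'):
    im,d,K,T=load(t);P=cloud(d,K,T)
    def f(z0,z1): return P[(np.hypot(P[...,0]-.591,P[...,1]+.13)<.042)&(P[...,2]>z0)&(P[...,2]<z1)][:,:2]
    print(t,'tin',circ(f(.03,.085),.0325),'plug/flange',circ(f(.149,.154)),len(f(.149,.154)))
```

```text
pos [ 0.591  -0.1278  0.1607] jaw yaw 74.83690640068707 down [-0.0004  0.0005 -1.    ]
shift units [-0.0066 -0.0403  0.0152]
turn units 0.007381280137414592 q6 -1.6423186422873954
[ 0.7518 -0.5728 -2.1073] 0.05460482425805829
s8 tin [ 0.5918 -0.1278] plug/flange [ 0.5913 -0.1266  0.0334] 58
c8 tin [ 0.588  -0.1308] plug/flange [ 0.5879 -0.1282  0.0336] 58
```

View pics/m8.png

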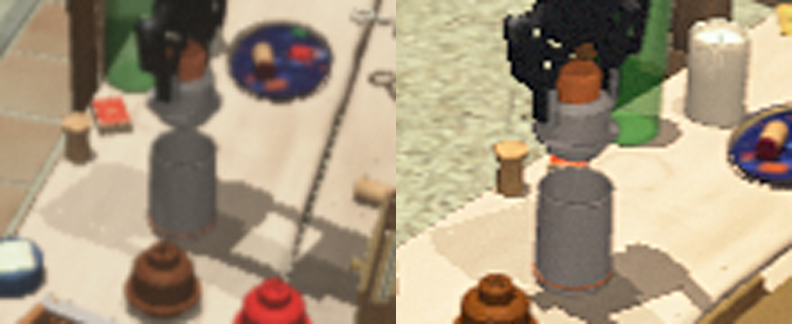

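The strainer hangs over the tin. Both fixed cameras put it about 1.8 mm too far toward +y, which agrees with my target. I'll correct that and lower it in stages.

Call:
drive_tool(commands="1 0 -0.045 0.01 0;1 0.15 -0.045 0.01 0;1 0.35 -0.045 0.01 0;1 0.55 -0.045 0.01 0;1 0.75 -0.045 0.01 0;1 0.9 -0.045 0.01 0;1 1.0 -0.045 0.01 0;1 1.05 -0.045 0.01 0")

```text
t: 9.67
tool_pos: [0.5904, -0.1292, 0.1175]
tool_rot: [0.208, 1.563, -0.207]
contact_force: [-0.1, -0.2, -2.3]
opening: 0.0547
```

Call:
drive_tool(commands="1 0.04 0 0 0;1 0.08 0 0 0;1 0.12 0 0 0;1 0.16 0 0 0;1 0.2 0 0 0;1 0.22 0 0 0;1 0.22 0 0 0")

```text
t: 10.25
tool_pos: [0.5912, -0.1297, 0.1103]
tool_rot: [0.207, 1.56, -0.208]
contact_force: [1.1, -1.3, -1.8]
opening: 0.0547
```

Run:
```python
from h import *
plan([.5912,-.1295,.106],74.8); o=ctrl.get_obs(); print(o['contact_force'],o['wrist_torque'],o['opening'])
im,d,i=grab('side','s9'); im2,d2,i=grab('scene','c9')
A=cv2.resize(im[140:230,215:325],None,fx=3.6,fy=3.6,interpolation=2);B=cv2.resize(im2[120:210,225:335],None,fx=3.6,fy=3.6,interpolation=2)
cv2.imwrite('pics/m9.png',np.hstack([A,B]))
```

```text
pos [ 0.5912 -0.1297  0.1103] jaw yaw 74.86283738019291 down [ 0.0007 -0.0004 -1.    ]
shift units [ 0.1063  0.0034 -0.0022]
turn units 0.012567476038583436 q6 -1.6452291973741038
[ 1.1017 -1.271  -1.8486] [-0.2421 -0.1777 -0.0161] 0.054654246046249536
```

View pics/m9.png

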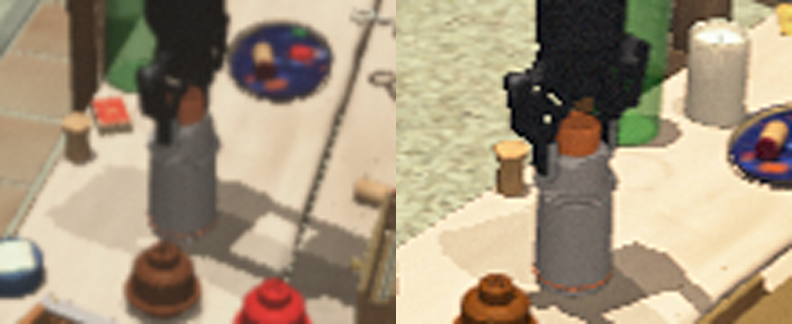

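The plug is inside the mouth, with only about 1.5 N of side force. I'll continue slowly to contact.

Call:
drive_tool(commands="1 0.03 0 0 0;1 0.05 0 0 0;1 0.07 0 0 0;1 0.085 0 0 0;1 0.1 0 0 0;1 0.1 0 0 0;1 0.1 0 0 0")

```text
t: 10.93
tool_pos: [0.591, -0.1295, 0.1061]
tool_rot: [0.207, 1.561, -0.207]
contact_force: [0.4, -2.2, -1.0]
opening: 0.0548
```

Run:
```python
from h import *
for k in range(1):
    p,R=toolR(); o=ctrl.get_obs(); print(p,o['contact_force'],o['wrist_torque'],o['opening'])
grab('wrist','w10')
im,d,K,T=load('w10'); P=fcloud(d,K,T)
# cap top and flange height
m=np.abs(np.mgrid[:384,:512][1]-255)<12
for v in (172,176,180,184,275,285,295): print(v,np.median(P[v,243:267],0))
```

```text
[ 0.591  -0.1295  0.1061] [ 0.3941 -2.2498 -0.9924] [-0.3339 -0.2588  0.0167] 0.05483162664667041
172 [ 0.5557 -0.1206  0.099 ]
176 [ 0.5577 -0.1211  0.0992]
180 [ 0.5596 -0.1217  0.0991]
184 [ 0.5617 -0.1222  0.099 ]
275 [ 0.582  -0.1276  0.1549]
285 [ 0.5859 -0.1287  0.1551]
295 [ 0.5902 -0.1298  0.1553]
```

Call:
drive_tool(commands="1 0 -0.015 0 0;1 0.01 -0.02 0 0;1 0.02 -0.02 0 0;1 0.03 -0.02 0 0;1 0.03 -0.02 0 0")

```text
t: 11.4
tool_pos: [0.5913, -0.1302, 0.1058]
tool_rot: [0.207, 1.56, -0.207]
contact_force: [1.1, -1.4, 1.8]
opening: 0.0551
```

Run:
```python
from h import *
p,R=toolR(); o=ctrl.get_obs(); print(p,o['contact_force'],o['wrist_torque'],o['opening'])
im,d,i=grab('side','s11'); im2,d2,i=grab('scene','c11')
A=cv2.resize(im[160:220,235:295],None,fx=6.4,fy=6.4,interpolation=2);B=cv2.resize(im2[140:210,245:305],None,fx=6.4,fy=6.4,interpolation=2)[:384]
cv2.imwrite('pics/m11.png',np.hstack([A,B]))
```

```text
[ 0.5913 -0.1302  0.1058] [ 1.1292 -1.3733  1.815 ] [-0.106  -0.1131 -0.0009] 0.0550911697487551
```

View pics/m11.png

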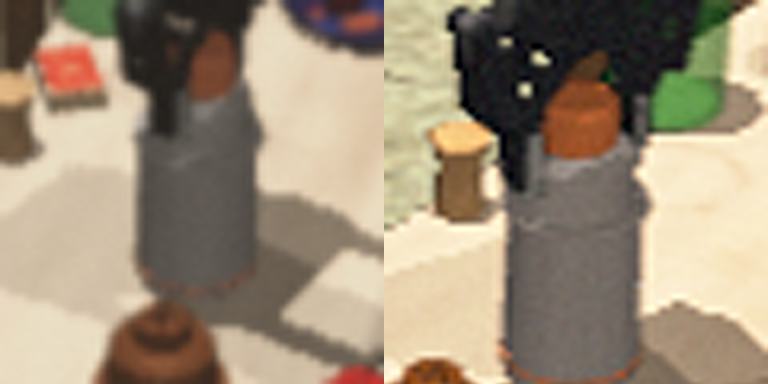

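Contact with the rim shows in the force, from −2 N hanging to +1.8 N pressing. I'll release gently.

Call:
drive_tool(commands="1 0.01 0 0 0;0.6 0.01 0 0 0;-0.2 0.01 0 0 0;-0.35 0.01 0 0 0;-0.5 0.01 0 0 0;-0.7 0.01 0 0 0;-1 0.01 0 0 0;-1 0.01 0 0 0", newtons=20)

```text
t: 12.17
tool_pos: [0.5903, -0.13, 0.1038]
tool_rot: [0.208, 1.562, -0.207]
contact_force: [0.5, -0.0, 0.1]
opening: 0.0856
```

Call:
drive_tool(commands="-1 0 0 0 0;-1 0 0 0 0;-1 0 0 0 0;-1 0 0 0 0")

```text
t: 12.5
tool_pos: [0.5908, -0.1302, 0.1045]
tool_rot: [0.207, 1.561, -0.207]
contact_force: [0.2, -0.2, -0.9]
opening: 0.0857
```

Run:
```python
from h import *
p,R=toolR(); o=ctrl.get_obs(); print(p,o['contact_force'],o['wrist_torque'],o['opening'])
im,d,i=grab('side','s12'); im2,d2,i=grab('scene','c12'); grab('wrist','w12')
A=cv2.resize(im[160:220,235:295],None,fx=6.4,fy=6.4,interpolation=2);B=cv2.resize(im2[140:210,245:305],None,fx=6.4,fy=6.4,interpolation=2)[:384]
cv2.imwrite('pics/m12.png',np.hstack([A,B]))
im,d,K,T=load('w12'); P=fcloud(d,K,T)
for v in (168,172,176,180,184,275,285,295,305): print(v,np.median(P[v,243:267],0))
def f(z0,z1): return P[(np.hypot(P[...,0]-.591,P[...,1]+.13)<.03)&(P[...,2]>z0)&(P[...,2]<z1)]
q=f(.134,.148); print('cap',circ(q[:,:2],.02),len(q))
q=f(.104,.122); print('band',circ(q[:,:2],.029),len(q))
q=P[(np.hypot(P[...,0]-.591,P[...,1]+.13)<.02)&(P[...,2]>.15)]
print('captop n',np.linalg.lstsq(np.c_[q[:,:2]-q[:,:2].mean(0),np.ones(len(q))],q[:,2],rcond=None)[0],len(q))
q=P[(np.hypot(P[...,0]-.591,P[...,1]+.13)<.04)&(abs(P[...,2]-.099)<.002)]
print('flange n',np.linalg.lstsq(np.c_[q[:,:2]-q[:,:2].mean(0),np.ones(len(q))],q[:,2],rcond=None)[0],len(q))
```

```text
[ 0.5908 -0.1302  0.1045] [ 0.242  -0.2436 -0.872 ] [0.0036 0.0104 0.0174] 0.08565431031170173
168 [ 0.5593 -0.1224  0.0618]
172 [ 0.5557 -0.1207  0.0969]
176 [ 0.557  -0.1217  0.0988]
180 [ 0.5591 -0.1223  0.0989]
184 [ 0.5612 -0.1228  0.0986]
275 [ 0.5807 -0.128   0.1549]
285 [ 0.5849 -0.1292  0.155 ]
295 [ 0.5891 -0.1304  0.1548]
305 [ 0.5936 -0.1315  0.1549]
cap [ 0.591  -0.1302] 1160
band [ 0.5911 -0.1307] 892
captop n [-1.1318  0.2768  0.1733] 12398
flange n [-0.001   0.0008  0.0988] 2997
```

View pics/m12.png

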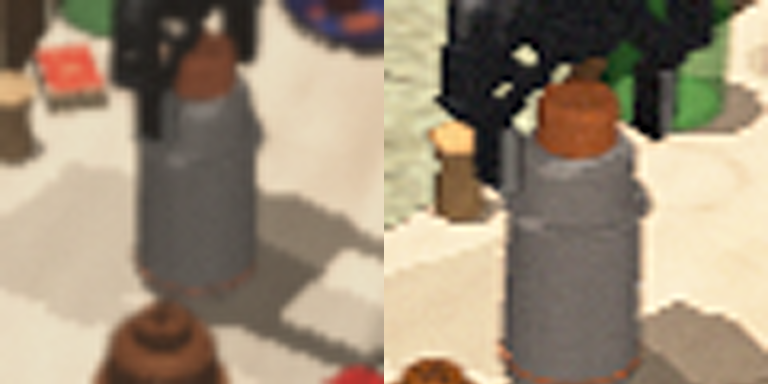

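View pics/w12.png

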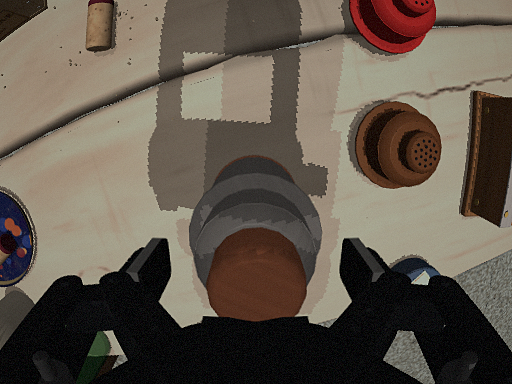

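The strainer is seated, with the flange top at z≈0.0988 all round and the cap still on at (255,275). The open fingers touch nothing. I'll raise to cap height and look before closing.

Call:
drive_tool(commands="-1 -0.15 0 0 0;-1 -0.35 0 0 0;-1 -0.55 0 0 0;-1 -0.7 0 0 0;-1 -0.74 0 0 0;-1 -0.74 0 0 0;-1 -0.74 0 0 0")

```text
t: 13.23
tool_pos: [0.5908, -0.1302, 0.1343]
tool_rot: [0.207, 1.561, -0.207]
contact_force: [0.2, -0.3, 0.2]
opening: 0.0852
```

Run:
```python
from h import *
plan([.591,-.1302,.134]); o=ctrl.get_obs(); print(o['contact_force'],o['opening'])
grab('wrist','w13'); im,d,K,T=load('w13'); P=fcloud(d,K,T); p,R=toolR()
L=(P-p)@R; m=(L[...,0]>-.018)&(L[...,0]<0.002)&(np.hypot(L[...,1],L[...,2])<.026)&(im[...,2]>im[...,0]*1.3)
print(m.sum(),circ(L[m][:,1:],.02))
for v in range(200,330,10): print(v,im[v,255],L[v,255],P[v,255,2])
```

```text
pos [ 0.5908 -0.1302  0.1343] jaw yaw 74.87075915621203 down [ 0.0003 -0.0001 -1.    ]
shift units [0.0079 0.0008 0.0039]
[ 0.1612 -0.2755  0.2147] 0.08523632868053926
1124 [0.     0.0004]
200 [55 59 60] [ 0.0048 -0.0004 -0.0219] 0.12904267130643934
210 [24 37 62] [-0.0049 -0.0004 -0.0196] 0.1387507473204235
220 [18 33 65] [-0.0172 -0.0004 -0.0189] 0.15110337811237468
230 [ 44  60 107] [-0.0206 -0.0004 -0.0154] 0.15446415723710377
240 [30 42 79] [-0.0211 -0.0004 -0.0108] 0.1549235764411785
250 [35 48 82] [-0.0219 -0.0004 -0.0062] 0.1557762226337016
260 [29 48 81] [-0.0202 -0.0004 -0.0002] 0.15406021378965334
270 [29 46 79] [-0.0221 -0.0004  0.0041] 0.15600006892945914
280 [33 48 82] [-0.021  -0.0004  0.0102] 0.154890943263487
290 [24 37 69] [-0.0215 -0.0004  0.0157] 0.15531025338164287
300 [132 151 157] [ 0.1339 -0.0003  0.1317] -5.144345600444078e-05
310 [131 150 156] [ 0.1341 -0.0003  0.1463] -0.0003242106791969124
320 [131 151 163] [ 0.1351 -0.0002  0.1622] -0.0012722634881086048
```

View pics/w13.png

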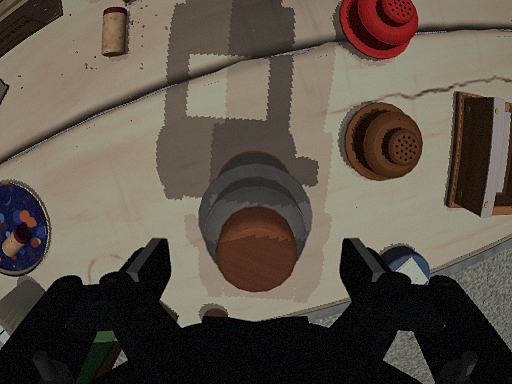

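The cap at (257,250) is centred between the pads. I'll close on it.

Call:
drive_tool(commands="-0.6 0 0 0 0;-0.3 0 0 0 0;-0.1 0 0 0 0;0.1 0 0 0 0;0.3 0 0 0 0;1 0 0 0 0;1 0 0 0 0;1 0 0 0 0", newtons=25)

```text
t: 13.95
tool_pos: [0.5908, -0.1302, 0.134]
tool_rot: [0.207, 1.561, -0.207]
contact_force: [0.8, 0.9, -0.2]
opening: 0.0387
```

Run:
```python
from h import *
p,R=toolR(); o=ctrl.get_obs(); print(p,o['contact_force'],o['opening'])
im2,d2,i=grab('scene','c14'); grab('wrist','w14')
cv2.imwrite('pics/m14.png',cv2.resize(im2[130:210,235:315],None,fx=6,fy=6,interpolation=2))
```

```text
[ 0.5908 -0.1302  0.134 ] [ 0.7536  0.9041 -0.1689] 0.038709981240595784
```

View pics/m14.png

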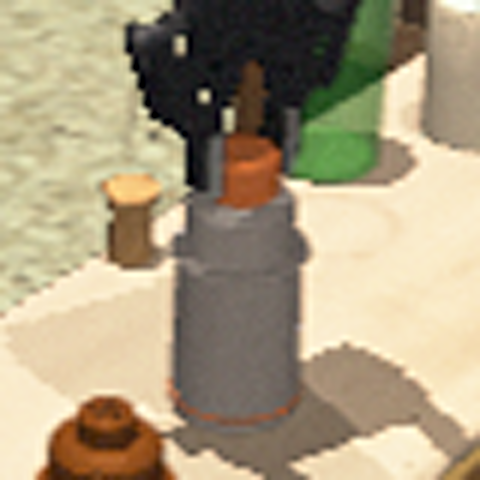

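View pics/w14.png

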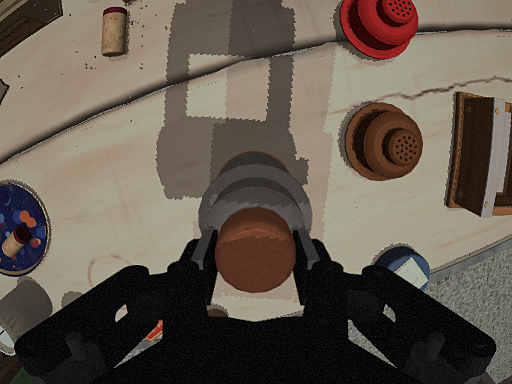

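The pads hold the cap at (256,250), opening 0.0387 m. I'll lift slowly, straight up.

Call:
drive_tool(commands="1 0 0 0 0;1 -0.05 0 0 0;1 -0.12 0 0 0;1 -0.22 0 0 0;1 -0.35 0 0 0;1 -0.5 0 0 0;1 -0.6 0 0 0;1 -0.6 0 0 0", newtons=30)

```text
t: 14.72
tool_pos: [0.5917, -0.1305, 0.16]
tool_rot: [0.207, 1.558, -0.208]
contact_force: [0.8, -0.7, -0.8]
opening: 0.0384
```

Run:
```python
from h import *
p,R=toolR(); o=ctrl.get_obs(); print(p,o['contact_force'],o['opening'])
im2,d2,i=grab('scene','c15'); grab('wrist','w15')
cv2.imwrite('pics/m15.png',cv2.resize(im2[110:210,235:315],None,fx=5,fy=5,interpolation=2))
```

```text
[ 0.5917 -0.1305  0.16  ] [ 0.8269 -0.7325 -0.8162] 0.03844626654414393
```

View pics/m15.png

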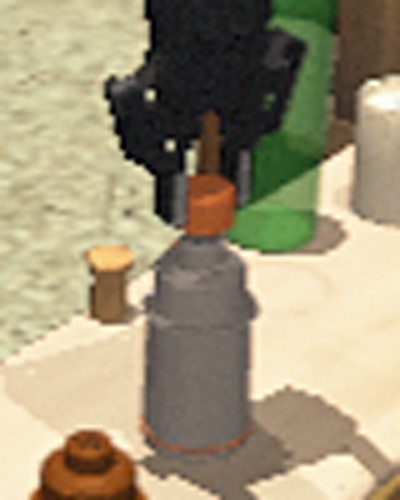

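The cap comes off alone, the bare neck shows, and the strainer stays seated. I'll go up to about 10 cm in total.

Call:
drive_tool(commands="1 -0.15 0 0 0;1 -0.4 0 0 0;1 -0.7 0 0 0;1 -1.05 0 0 0;1 -1.4 0 0 0;1 -1.7 0 0 0;1 -1.85 0 0 0;1 -1.9 0 0 0")

```text
t: 15.48
tool_pos: [0.5917, -0.1305, 0.2368]
tool_rot: [0.206, 1.557, -0.208]
contact_force: [0.2, 0.8, 0.1]
opening: 0.0381
```

Call:
drive_tool(commands="1 0 0 0 0;1 0 0 0 0;1 0 0 0 0;1 0 0 0 0;1 0 0 0 0;1 0 0 0 0")

```text
t: 15.98
tool_pos: [0.5906, -0.1301, 0.2335]
tool_rot: [0.208, 1.562, -0.207]
contact_force: [-0.5, -0.1, -0.8]
opening: 0.0382
```

Run:
```python
from h import *
p,R=toolR(); o=ctrl.get_obs(); print(p,o['contact_force'],o['opening'],np.abs(o['dq']).max())
im,d,i=grab('side','s16'); im2,d2,i=grab('scene','c16'); grab('wrist','w16')
A=cv2.resize(im[110:220,220:310],None,fx=4.4,fy=4.4,interpolation=2);B=cv2.resize(im2[90:200,235:325],None,fx=4.4,fy=4.4,interpolation=2)
cv2.imwrite('pics/m16.png',np.hstack([A,B]))
im,d,K,T=load('w16'); P=fcloud(d,K,T)
q=P[(np.hypot(P[...,0]-.591,P[...,1]+.13)<.045)&(P[...,2]>.097)&(P[...,2]<.101)]
c=np.linalg.lstsq(np.c_[q[:,:2]-q[:,:2].mean(0),np.ones(len(q))],q[:,2],rcond=None)[0]; print('flange',c,len(q))
L=(P-p)@R
q=L[(im[...,2]>1.3*im[...,0])&(np.hypot(L[...,1],L[...,2])<.014)&(L[...,0]<0)]; print('cap top',np.median(q,0),len(q))
for t in ('s16','c16'):
    im,d,K,T=load(t);P=cloud(d,K,T)
    f=lambda z0,z1:P[(np.hypot(P[...,0]-.591,P[...,1]+.13)<.045)&(P[...,2]>z0)&(P[...,2]<z1)][:,:2]
    print(t,'tin',circ(f(.03,.085),.0325),'band',circ(f(.102,.122),.029))
```

```text
[ 0.5906 -0.1301  0.2335] [-0.5206 -0.0966 -0.7794] 0.03816737183550267 0.0028162042985594776
flange [-0.0062  0.0017  0.0989] 1023
cap top [-0.0214  0.0001 -0.0046] 3460
s16 tin [ 0.5919 -0.1281] band [ 0.5915 -0.1285]
c16 tin [ 0.5878 -0.1309] band [ 0.5887 -0.1309]
```

View pics/m16.png

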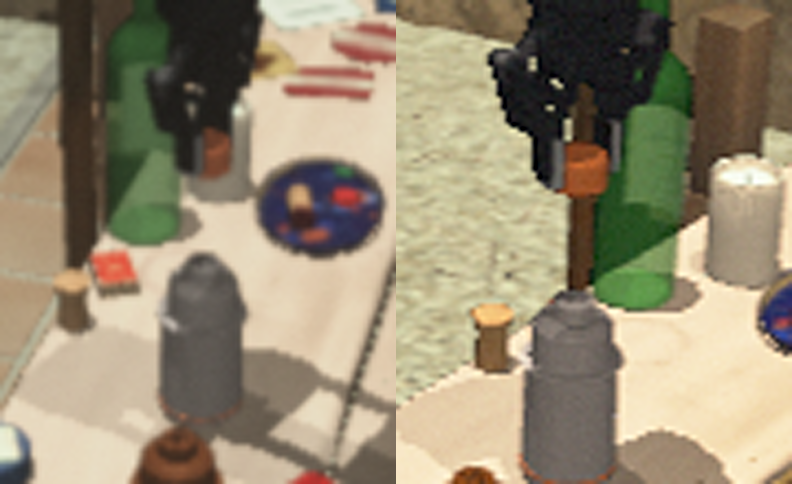

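View pics/w16.png

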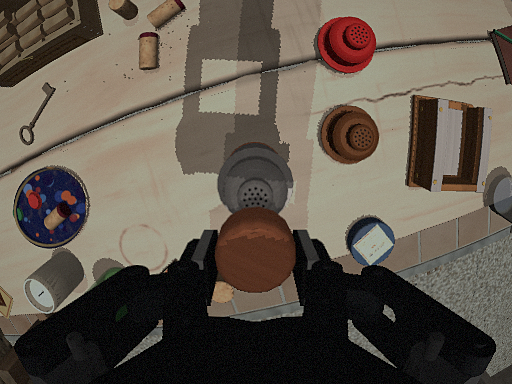

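The cap is held upright and still, 10 cm up. The strainer is seated level and centred in the tin. I'm handing the job in.

```bash
python3 -c "
from station import ctrl
print(ctrl.finish_job())"
```

```text
the job is handed in; nothing more can be done
None
```

I drew the strainer, with its cap on, straight out of the open end of the rail. I lowered it into the tin until the rim took the load, let go, and lifted the copper cap off alone. The job was handed in at about 16 s with the cap still in the gripper, 10 cm above where it sat; the interface gave no verdict.

Last checks:
- **Strainer:** the flange top is at z≈0.099 (0.099 expected), level to within about 0.006 rad. It is about 1 mm or less off the tin's axis in both fixed cameras.
- **Tin:** still upright, and it has moved less than 1 mm in the fixed views.
- **Cap:** held upright, with the arm still. The wrist force matches its weight to within the sensor's noise.
- **Bystanders:** the candle and green bottle stand upright in the last pictures. I didn't measure any bystander's position again at the end, and the half bottle and tumbler are at most partly in view. No contact showed in the wrist force.

Two readings disagreed. The gripper opening read 2 to 3 mm below the true diameters (55 against 58, and 38 against 40). The scene and side cameras differed by about 3 to 4 mm on absolute position, so I relied on differences within one view.

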